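# Slide a mirror blank into its pocket and swing the clip over it

### The arm

A 6-joint arm with a two-finger parallel gripper is mounted at the origin on a cart in front of the work surface, level with it; the furniture and walls round the work are solid. World frame = base frame: x ahead of the robot, y to its left, z up, the work surface at z = 0. Lengths are in m, angles in rad, forces in N, time in s.
With the tool pointing down it reaches from about 0.35 to 0.775 m from the base axis. Payload 7.3 kg.
Tool frame: the origin (TCP) lies midway between the tips of the shut fingers; the grasp point (between the pads) lies grasp_offset behind it (grasp_offset is the distance from the TCP to the grasp point, in m); z points along the fingers, y is the line along which they close (so a half turn about z gives the same grasp; the last joint's range is limited). The gripper opens to 92 mm and grips with 3 to 60 N. Pads are 19 mm wide; open, the fingers measure 130 mm over their backs; the gripper's body (75 mm by 190 mm) begins 47 mm behind the grasp point.
Start: joints at [-1.304, 0.342, 1.524, -0, 1.275, -0.146], TCP at [0.211, -0.481, 0.227] pointing down, gripper open.
Joint ranges: [-2.53, 2.53], [-0.77, 2.02], [0.04, 2.7], [-1, 4.14], [0.28, 2.66], [-3.11, 3.11]. Speed limits (rad/s): [2.57, 2.57, 3.14, 3.14, 3.14, 3.14].

### API

Orientations are given as [roll, pitch, yaw] about the fixed x, y, z axes, in that order (R = Rz(yaw) Ry(pitch) Rx(roll)).
In Python, from cell import * gives the robot as it stands.
- The arm moves only by the tool step_arm, never from a script. Its argument "plan" is a list of rows, each a list of 5 numbers: the closure, from -1 (fully open) to 1 (shut), then the shift along the tool's x, y, z in m, then the turn about the tool's z in rad. In form: [[hand, x, y, z, twist], ...]. A call has 1 to 20 rows; each row is the pose to reach, as a shift and turn from the pose commanded when the call began, along the tool's axes at that moment; what a row does not reach only later rows make up. A row lasts 1/8 s, in which the tool goes at most 62.5 mm and 10.7 degrees, less where a joint would pass 70% of its speed; a pose out of reach is approached as far as the arm can. A call with a gripper value outside its range is refused whole. The fingers move at their own pace and stop on an object; "grip_force" is the grip in N (left out, the last holds). Time passes only in rows, so rows that repeat a pose let the fingers close. It gives the time, the measured TCP pose, the force, the opening and the grip force at its end, in the units of the state.
- observe(): the state, without advancing time (a new reading comes with each control period).
- read_camera(name): name is "scene" or "top"; returns a dict with "img" (384x512x3 uint8, red, green, blue), "range_z" (384x512 float32, m along the optical axis (not along the pixel's ray), 0 where there is no reading), "fx", "fy", "cx", "cy" (pixels), "k1" (the pictures are not rectified: a ray, as slopes to the right and down, at radius r is drawn at 1 + k1 r^2 times it, then the intrinsics apply), "R" (3x3) and "t" (3): a world point X has camera coordinates R X + t. Camera axes: x right, y down, z forward; pixel columns grow to the right and rows downward; lengths in m; the calibration is good to about 2 mm. A picture is of the moment at which its call begins.
- hand_in(): hands the job in; it is judged then, once.
The state is a dict: "time": time; "qpos": joint angles; "qvel": joint speeds; "joint_efforts": joint torques, N m; "tool_pos": TCP position; "tool_rot": TCP orientation; "contact_force": force on the tool from outside, world axes, zero at the start; "torque": the same for the moment, N m; "opening": finger opening in m; "grip_force": force on a finger pad.
Only numpy, scipy, OpenCV 4.12 (cv2) and the standard library are available. Lean on these libraries where they do the work, as an engineer would, in place of code of your own. Each camera call takes 0.05 s, during which the arm holds its last target. There are 200 camera calls.

### The job

Slide the white mirror blank across the grey metal loading plate, without lifting it off the plate, until it drops into the round pocket and lies flat on the pocket floor. Then swing the steel clip round over the blank as far as it goes, and let go. Leave the other things on the bench where they are.

Things in the scene. Friction and masses are not known exactly. Their poses are not given: they have to be found in the camera images.
- plate: Flat grey metal loading plate fixed to the bench, 120 mm (its x) by 290 mm (its y) by 16 mm thick. Origin: centre of its underside, on the bench; z up; the top is at z = 16 mm. A round pocket is sunk in its top at x = 0, y = -30 mm; the clip's pivot stands at x = 46, y = -85 mm. The rest of the top is smooth and free.
- blank: White ceramic mirror blank, a plain flat disc 62 mm in diameter and 15 mm thick, about 90 g. Origin: centre of its underside; z up through the disc. It starts lying loose on the plate near the plate's +y end. Lying on the plate its origin is 16 mm above the plate's underside, seated in the pocket 11 mm; then it stands 10 mm proud of the plate.
- pocket (a point): Centre of the pocket's mouth, level with the plate's top. The pocket is 66 mm in diameter, 5 mm deep, with a flat floor and a 1.5 mm chamfer at the rim.
- clip_pivot (a point): Point on the clip's upright hinge axis, at the underside of the clip's bar (28.5 mm above the plate's underside). The clip is a level steel bar 18 mm wide and 7 mm thick that reaches 117 mm from this axis.
- clip_knob (a point): Middle of the upright black knob near the clip's free end: 16 mm in diameter, 32 mm tall, on top of the bar, 104 mm from the hinge axis. This point is 51.5 mm above the plate's underside; the knob reaches from 35.5 to 67.5 mm.
- clip (a joint): Turn of the clip (rad), growing clockwise seen from above. 0 is fully open (the bar points away from the pocket, to the plate's -x -y corner), 1.57 is the stop, where the bar lies across the middle of the pocket. Starts at 0 to 0.35, turns with about 0.12 N m of friction and stays where it is left. It passes 2.5 mm above a seated blank; a blank not down in the pocket blocks it.
- tweezers: Steel tweezers, 11 x 123 x 10 mm, lying on the bench behind the plate; a bystander. Origin: centre of the underside.
- stir_bar_box: Round pale box, 60 mm across, 26 mm high, on the bench behind the plate, to the right; a bystander. Origin: centre of the underside.
- bottle_1: Dropper bottle, 33 mm across, 102 mm high, on the right of the bench; a bystander. Origin: centre of the underside.
There are look-alikes about, which are no part of the job. There is more than one size of the blank; the one meant has the size given above.

How it is judged:
On the way:
1. the blank lies in the pocket, flat on its floor, before the clip is swung over (horizontal distance between blank and pocket below 0.004 m and z of blank in the frame of plate below 0.013 m and angle between blank's own z axis and vertical below 0.05 rad and value of joint clip below 1.3 rad), for 0.2 s.
At the end, for the whole second after the job is handed in: The blank is at rest in the pocket (centre within 4 mm of the pocket's, underside less than 2 mm above its floor, flat within 0.05 rad) and the clip is swung over it to at least 1.45 rad (stop at 1.57) (horizontal distance between blank and pocket below 0.004 m and z of blank in the frame of plate below 0.013 m and angle between blank's own z axis and vertical below 0.05 rad and value of joint clip above 1.45 rad and linear speed of blank below 0.01 m/s); the robot touches nothing.
It fails at once if the blank is lifted more than 5 mm off the plate (z of blank in the frame of plate above 0.021 m).
It fails at once if the tweezers is moved more than 30 mm (distance of tweezers from where it was at the start of the episode above 0.03 m).
It fails at once if the stir bar box is moved more than 30 mm (distance of stir_bar_box from where it was at the start of the episode above 0.03 m).
It fails at once if the bottle is moved more than 30 mm (distance of bottle_1 from where it was at the start of the episode above 0.03 m).
It also fails if it takes over 53 s, if anything falls off the work surface, if the arm or the gripper's body presses on something with over 40 N, if the wrist force passes 120 N, or if a joint passes its speed limit or range.

## Working session

There is one attempt and no reset: what is moved stays moved. The work goes in short steps, Python scripts to look and compute and a tool call to move; the robot and the scene stay as the last step left them, time stands still between calls to the robot, and variables do not carry over. Pictures are saved under pics/ and viewed, at most 10 in all, crops included, and the job is handed in when it is done.

Besides the shell and the picture viewer there is one more tool, called after "Request:" by a JSON object that holds its "fn" and its "kwargs", one argument or row to a line. step_arm: Moves the arm, as the interface text tells. Its arguments: {"type":"object","properties":{"plan":{"type":"array","items":{"type":"array","items":{"type":"number"}}},"grip_force":{"type":"number"}},"required":["plan"]}

```bash
mkdir -p pics; ls; cat > h.py <<'E'
from cell import *
import numpy as np, cv2
def und(c,u,v):
    p=cv2.undistortPoints(np.array([[[u,v]]],float),np.array([[c["fx"],0,c["cx"]],[0,c["fy"],c["cy"]],[0,0,1]]),np.array([c["k1"],0,0,0,0.]))
    return np.array([*p[0,0],1.])
def ray(c,u,v,z):
    d=c["R"].T@und(c,u,v); o=-c["R"].T@c["t"]
    return o+d*(z-o[2])/d[2]
def dep(c,u,v):
    return c["R"].T@(und(c,u,v)*c["range_z"][int(round(v)),int(round(u))]-c["t"])
def save(c,n): cv2.imwrite("pics/"+n,cv2.cvtColor(c["img"],cv2.COLOR_RGB2BGR))
E
python3 - <<'E'
from h import *
print(observe())
for n in("top","scene"):
    c=read_camera(n); save(c,n+"0.png"); np.save(n+"0.npy",c,allow_pickle=True)
    print(n,-c["R"].T@c["t"],c["R"].round(3).tolist(),c["fx"],c["k1"])
E
```

```text
pics
{'time': 0.0, 'qpos': array([-1.30397178e+00,  3.42726860e-01,  1.52499945e+00, -1.08037229e-05,
        1.27539267e+00, -1.46025465e-01]), 'qvel': array([-0.00081737, -0.0009399 ,  0.00021769, -0.00132942, -0.0002989 ,
        0.00041651]), 'joint_efforts': array([ 8.46718194e-05, -4.31249428e+01, -2.44218224e+01,  7.16831814e-02,
        5.60270820e-02, -1.23723808e-04]), 'tool_pos': array([ 0.21054035, -0.48049985,  0.22604894]), 'tool_rot': array([-3.14008106e+00, -2.11870961e-04,  4.12853007e-01]), 'contact_force': array([ 0.18665637,  1.05036978, -0.50837088]), 'torque': array([0.01638624, 0.00833051, 0.03114522]), 'grip_force': 0.0, 'opening': 0.09164861526627181}
top [ 0.38050237 -0.13551746  1.11063365] [[-0.026, -0.999, 0.024], [-0.986, 0.021, -0.168], [0.167, -0.028, -0.986]] 467.11026757327596 -0.048327783081940245
scene [ 0.20027166 -0.82181673  0.43642787] [[0.884, -0.467, 0.026], [-0.189, -0.407, -0.894], [0.427, 0.785, -0.448]] 376.75684226232164 0.011684636119962873
```

View pics/top0.png

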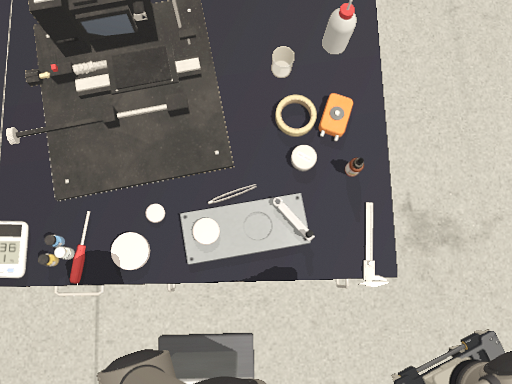

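View pics/scene0.png

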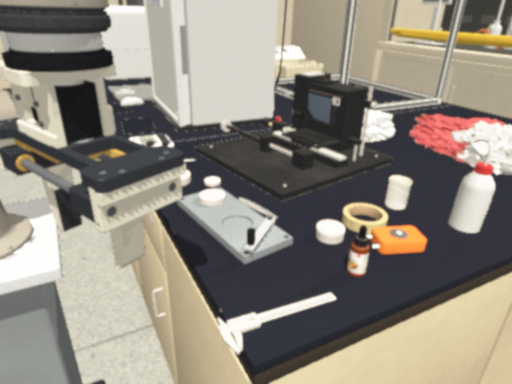

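```bash
cat > m.py <<'E'
from h import *
def blobs(c,z,lo,hi,box):
    hsv=cv2.cvtColor(c["img"],cv2.COLOR_RGB2HSV)
    m=cv2.inRange(hsv,(0,0,lo),(180,60,hi)); k=np.zeros_like(m); x0,y0,x1,y1=box; k[y0:y1,x0:x1]=255
    m&=k; out=[]
    for q in cv2.findContours(m,cv2.RETR_EXTERNAL,cv2.CHAIN_APPROX_NONE)[0]:
        if cv2.contourArea(q)<80: continue
        P=np.array([ray(c,u,v,z)[:2] for u,v in q[:,0]])
        out.append((q,P))
    return out
E
python3 - <<'E'
from m import *
c=np.load("top0.npy",allow_pickle=True).item()
print("white")
for q,P in blobs(c,.031,215,255,(100,140,330,280)):
    ctr,r=cv2.minEnclosingCircle(P.astype(np.float32)*1000); u,v=q[:,0].mean(0); print(u.round(1),v.round(1),np.round(ctr),round(2*r,1),"depth",dep(c,u,v).round(4))
print("plate")
for q,P in blobs(c,.016,110,255,(165,185,330,280)):
    (x,y),s,a=cv2.minAreaRect(P.astype(np.float32)*1000); print(x,y,s,a,cv2.boundingRect(q), cv2.boxPoints(((x,y),s,a)).round().tolist())
for u,v in((258,226),(278,203),(308,236),(225,240)): print(u,v,dep(c,u,v).round(4))
cr=c["img"][180:275,95:325]; cv2.imwrite("pics/crop.png",cv2.cvtColor(cv2.resize(cr,None,fx=3.4,fy=3.4,interpolation=cv2.INTER_CUBIC),cv2.COLOR_RGB2BGR))
E
```

```text
white
130.0 250.5 [447. 116.] 86.9 depth [0.4472 0.1178 0.0194]
206.0 230.5 [489. -60.] 62.4 depth [ 0.4883 -0.0598  0.0348]
155.0 212.5 [534.  58.] 43.5 depth [0.5361 0.0619 0.0121]
291.8 214.5 [ 524. -258.] 107.3 depth [ 0.5209 -0.2593  0.0367]
303.7 156.4 [ 661. -294.] 59.8 depth [ 0.6629 -0.2954  0.0232]
plate
495.6845703125 -155.33489990234375 (122.4273910522461, 303.8536682128906) 8.561365127563477 (180, 193, 135, 71) [[413.0, -14.0], [458.0, -315.0], [579.0, -296.0], [534.0, 4.0]]
576.91845703125 -120.587158203125 (15.24848461151123, 121.16087341308594) 19.631938934326172 (208, 185, 49, 19) [[549.0, -66.0], [590.0, -180.0], [604.0, -175.0], [564.0, -61.0]]
258 226 [ 0.4986 -0.1811  0.0117]
278 203 [ 0.5485 -0.2281  0.0377]
308 236 [ 0.4677 -0.2909  0.0638]
225 240 [ 0.467  -0.1027  0.0155]
```

View pics/crop.png

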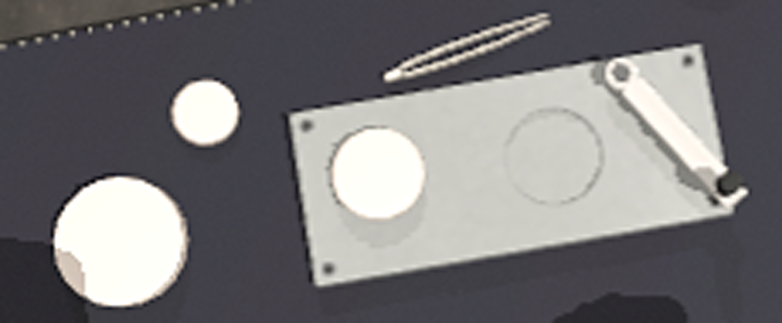

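```bash
python3 - <<'E'
from m import *
import cell
print(grasp_offset)
c=np.load("top0.npy",allow_pickle=True).item()
f=lambda u,v,z: ray(c,95+u/3.4-.35,180+v/3.4-.35,z)[:2]
A,B,D=f(289,113,.016),f(316,287,.016),f(702,44,.016)
print("corners",A,B,D,"sizes",np.linalg.norm(A-B),np.linalg.norm(A-D))
y=(A-D)/np.linalg.norm(A-D); yaw=np.arctan2(-y[0],y[1]); x=np.array([np.cos(yaw),np.sin(yaw)])
print("yaw",yaw,"edge yaw",np.arctan2(*(A-B)[::-1]))
C=(B+D)/2; print("centre",C,"pocket pred",C-.03*y,"pivot pred",C+.046*x-.085*y)
print("pocket seen",f(554,157,.016),"pivot",f(621,72,.036),"knob top",f(735,183,.0675))
E
```

```text
0.0188
corners [0.53331291 0.00312911] [ 0.41315686 -0.0151054 ] [ 0.57581842 -0.28620553] sizes 0.12153178136504315 0.29244016792838223
yaw 0.14586441625968982 edge yaw 0.15060773991987564
centre [ 0.49448764 -0.15065547] pocket pred [ 0.49884807 -0.18033689] pivot pred [ 0.5523537  -0.22806683]
pocket seen [ 0.4985181  -0.17991922] pivot [ 0.55390146 -0.2267744 ] knob top [ 0.4729247  -0.29696604]
```

Request:
{"fn": "step_arm", "kwargs": {
  "plan": [
    [-1, 0.053, -0.034, 0, -0.163],
    [-1, 0.106, -0.068, 0, -0.326],
    [-1, 0.159, -0.103, 0, -0.49],
    [-1, 0.212, -0.137, 0, -0.653],
    [-1, 0.265, -0.171, 0, -0.816],
    [-1, 0.318, -0.205, 0, -0.98],
    [-1, 0.371, -0.239, 0, -1.143],
    [-1, 0.424, -0.273, 0.03, -1.306],
    [-1, 0.424, -0.273, 0.08, -1.306],
    [-1, 0.424, -0.273, 0.12, -1.306],
    [-1, 0.424, -0.273, 0.12, -1.306],
    [-1, 0.424, -0.273, 0.12, -1.306]
  ]
}}

```text
time: 1.6
tool_pos: [0.4903, -0.0612, 0.108]
tool_rot: [3.14, 0.001, 1.718]
contact_force: [0.5, 0.0, 0.3]
opening: 0.0918
grip_force: 0.0
```

```bash
python3 - <<'E'
from m import *
s=observe(); print(s["time"],s["tool_pos"],s["tool_rot"],s["contact_force"])
for n in("top","scene"):
    c=read_camera(n); save(c,n+"1.png")
E
```

```text
1.6 [ 0.49031124 -0.06119872  0.10800257] [3.13998857e+00 7.82948732e-04 1.71836369e+00] [0.4748999  0.02816179 0.32477326]
```

View pics/scene1.png

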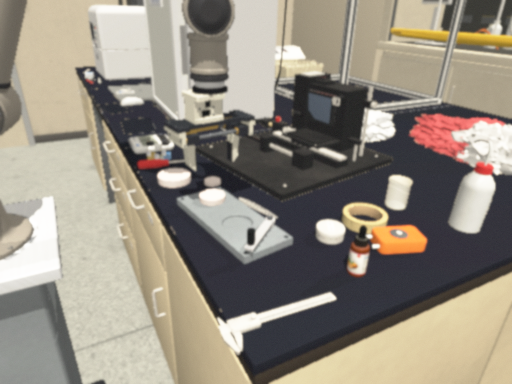

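Request:
{"fn": "step_arm", "kwargs": {
  "plan": [
    [-1, 0, 0, 0.04, 0],
    [-1, 0, 0, 0.07, 0],
    [-1, 0, 0, 0.085, 0],
    [-1, 0, 0, 0.085, 0],
    [0, 0, 0, 0.085, 0],
    [1, 0, 0, 0.085, 0],
    [1, 0, 0, 0.085, 0],
    [1, 0, 0, 0.085, 0],
    [1, 0, 0, 0.085, 0],
    [1, 0, 0, 0.085, 0],
    [1, 0, 0, 0.085, 0]
  ],
  "grip_force": 6
}}

```text
time: 3.08
tool_pos: [0.4898, -0.0608, 0.0221]
tool_rot: [3.141, 0.0, 1.719]
contact_force: [-1.4, -0.0, 5.6]
opening: 0.0614
grip_force: 6.0
```

Request:
{"fn": "step_arm", "kwargs": {
  "plan": [
    [1, -0.01, -0.001, 0, 0],
    [1, -0.025, -0.002, 0, 0],
    [1, -0.04, -0.003, 0, 0],
    [1, -0.055, -0.004, 0, 0],
    [1, -0.07, -0.005, 0, 0],
    [1, -0.085, -0.006, 0, 0],
    [1, -0.1, -0.008, 0, 0],
    [1, -0.112, -0.009, 0, 0],
    [1, -0.119, -0.009, 0, 0],
    [1, -0.119, -0.009, 0, 0],
    [1, -0.119, -0.009, 0, 0]
  ]
}}

```text
time: 4.45
tool_pos: [0.4982, -0.1798, 0.0215]
tool_rot: [-3.142, 0.0, 1.719]
contact_force: [0.1, -2.0, -1.3]
opening: 0.0619
grip_force: 6.0
```

```bash
python3 - <<'E'
from m import *
c=read_camera("scene"); save(c,"s2.png")
for q,P in blobs(c,.031,205,255,(170,160,300,260)): 
    ctr,r=cv2.minEnclosingCircle(P.astype(np.float32)*1000); print(cv2.boundingRect(q),np.round(ctr,1),2*r)
cv2.imwrite("pics/s2c.png",cv2.cvtColor(cv2.resize(c["img"][150:270,160:310],None,fx=5,fy=5,interpolation=cv2.INTER_CUBIC),cv2.COLOR_RGB2BGR))
E
```

```text
(227, 233, 18, 17) [ 462.4 -269. ] 57.1480827331543
(258, 228, 26, 23) [ 513.9 -285.5] 86.53955078125
(244, 216, 31, 34) [ 517.7 -258.1] 136.8910369873047
(228, 211, 23, 18) [ 494.  -193.5] 76.30538940429688
(220, 166, 31, 17) [577.3  38. ] 116.86416625976562
```

View pics/s2c.png

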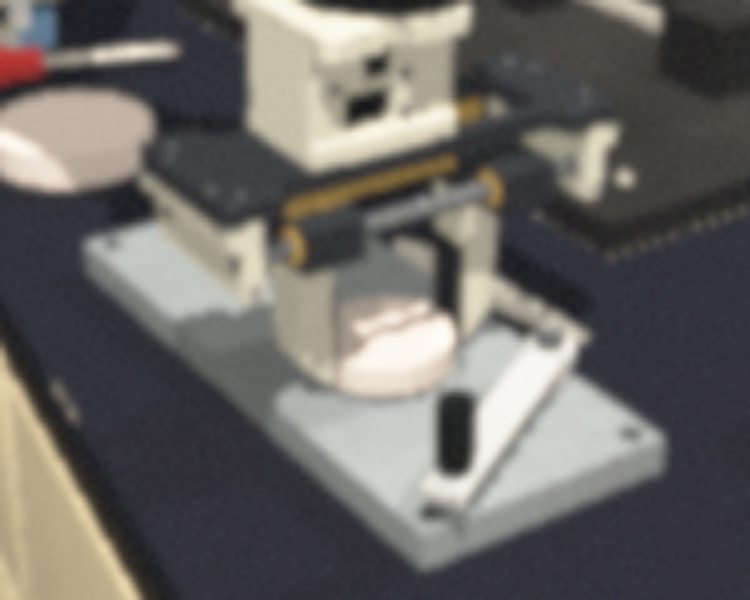

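The blank is held between the fingers (crop ~(395,350)) over the pocket; the clip is still open, with its knob at crop (455,435). I'll release it now.

Request:
{"fn": "step_arm", "kwargs": {
  "plan": [
    [0.25, -0.119, -0.009, 0, 0],
    [0.2, 0, 0, 0, 0]
  ]
}}

```text
time: 4.75
tool_pos: [0.4998, -0.1825, 0.0219]
tool_rot: [3.138, 0.002, 1.713]
contact_force: [4.6, -8.8, 3.1]
opening: 0.0614
grip_force: 5.5
```

I made an error there: the first row repeated the previous shift, so the arm jerked about 60 mm towards -y and back while still gripping. I'll settle it and check.

Request:
{"fn": "step_arm", "kwargs": {
  "plan": [
    [0.2, 0, 0, 0, 0],
    [0.2, 0, 0, 0, 0],
    [0.2, 0, 0, 0, 0]
  ]
}}

```text
time: 5.12
tool_pos: [0.4982, -0.1806, 0.0216]
tool_rot: [-3.142, -0.0, 1.718]
contact_force: [1.3, -0.3, 0.5]
opening: 0.0614
grip_force: 6.0
```

```bash
python3 - <<'E'
from m import *
s=observe(); print(s["time"],s["tool_pos"],s["contact_force"],s["opening"],s["grip_force"])
c=read_camera("scene")
cv2.imwrite("pics/s3c.png",cv2.cvtColor(cv2.resize(c["img"][150:270,160:310],None,fx=5,fy=5,interpolation=cv2.INTER_CUBIC),cv2.COLOR_RGB2BGR))
E
```

```text
5.125 [ 0.49821573 -0.18059726  0.0216143 ] [ 1.26291705 -0.29529691  0.48597732] 0.061434772714248936 5.997682437300682
```

View pics/s3c.png

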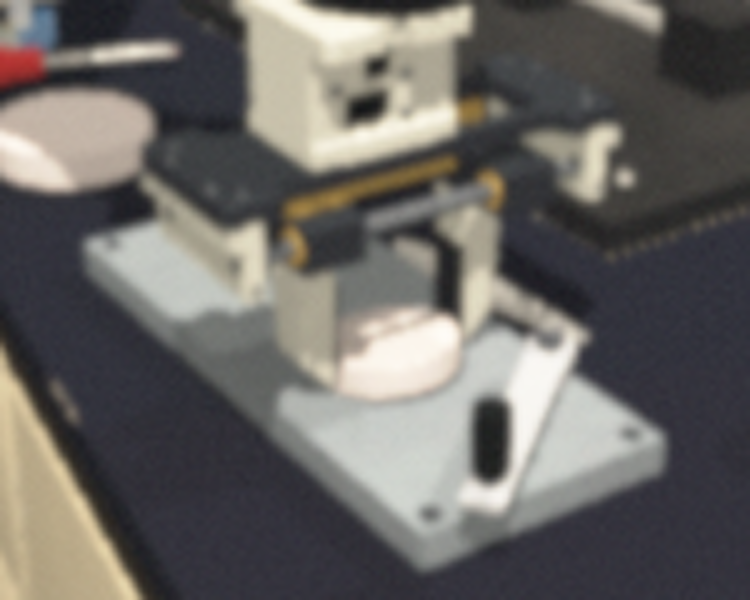

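The blank is still gripped and looks shifted only slightly. The clip was nudged towards open, which does no harm. I'll open gently in place.

Request:
{"fn": "step_arm", "kwargs": {
  "plan": [
    [-0.45, 0, 0, 0, 0],
    [-0.45, 0, 0, 0, 0],
    [-0.5, 0, 0, 0, 0],
    [-0.5, 0, 0, 0, 0]
  ]
}}

```text
time: 5.68
tool_pos: [0.4981, -0.1798, 0.0217]
tool_rot: [-3.142, 0.0, 1.719]
contact_force: [0.1, -0.4, 0.4]
opening: 0.0684
grip_force: 0.0
```

```bash
cat > b.py <<'E'
from m import *
import sys
c=read_camera("scene"); np.save("s.npy",c,allow_pickle=True)
# depth points of blank top region
pts=[]
for v in range(200,235):
    for u in range(222,258):
        p=dep(c,u,v)
        if np.hypot(p[0]-.4987,p[1]+.180)<.036: pts.append([u,v,*p,*c["img"][v,u]])
pts=np.array(pts); w=pts[pts[:,5:].min(1)>170]
print(len(pts),len(w),"z pct",np.percentile(w[:,4],[5,25,50,75,95]).round(4))
A=np.c_[w[:,2:4]-[.4987,-.18],np.ones(len(w))]; k=np.abs(w[:,4]-np.median(w[:,4]))<.004
print("plane",np.linalg.lstsq(A[k],w[k,4],rcond=None)[0].round(3))
save(c,sys.argv[1]); cv2.imwrite("pics/c"+sys.argv[1],cv2.cvtColor(cv2.resize(c["img"][150:270,160:310],None,fx=5,fy=5,interpolation=cv2.INTER_CUBIC),cv2.COLOR_RGB2BGR))
E
python3 b.py s4.png
```

```text
542 381 z pct [0.0144 0.0217 0.0273 0.0293 0.0309]
plane [ 0.012 -0.028  0.028]
```

View pics/cs4.png

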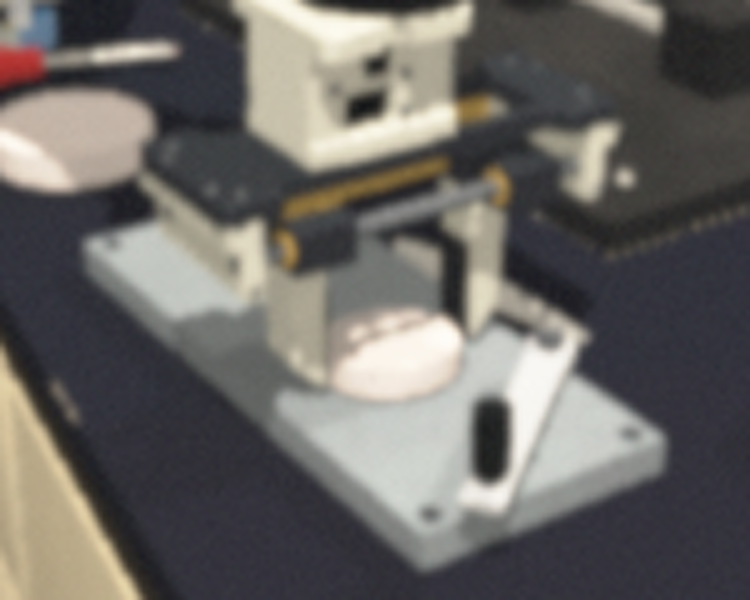

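The blank sits between the open fingers (crop centre ~(395,355)). I can't tell from here whether it is seated, so I'll lift clear and look from the top.

Request:
{"fn": "step_arm", "kwargs": {
  "plan": [
    [-1, 0, 0, 0, 0],
    [-1, 0, 0, -0.03, 0],
    [-1, 0, 0, -0.08, 0],
    [-1, 0.03, 0, -0.12, 0],
    [-1, 0.09, 0, -0.14, 0],
    [-1, 0.15, 0, -0.14, 0],
    [-1, 0.2, 0, -0.14, 0],
    [-1, 0.2, 0, -0.14, 0]
  ]
}}

```text
time: 6.72
tool_pos: [0.4678, 0.0208, 0.1619]
tool_rot: [-3.142, -0.0, 1.724]
contact_force: [0.1, 0.4, 1.1]
opening: 0.0919
grip_force: 0.0
```

```bash
python3 b.py s5.png; python3 - <<'E'
from m import *
c=read_camera("top"); save(c,"top5.png")
for z in(.026,.031):
  for q,P in blobs(c,z,215,255,(225,190,300,265)):
    ctr,r=cv2.minEnclosingCircle(P.astype(np.float32)*1000); M=cv2.moments(q); print(z,cv2.boundingRect(q),np.round(ctr,1),round(2*r,1))
def D(u,v): return dep(c,u,v)[2]
for (cu,cv_) in((257,226),):
  P=np.array([dep(c,u,v) for u in range(cu-10,cu+11,2) for v in range(cv_-9,cv_+10,2)]); A=np.c_[P[:,:2]-P[:,:2].mean(0),np.ones(len(P))]; print("plane",np.linalg.lstsq(A,P[:,2],rcond=None)[0].round(4))
P=np.array([D(u,v) for u in range(205,225,2) for v in range(230,244,2)]); print("plate z",np.median(P))
cv2.imwrite("pics/top5c.png",cv2.cvtColor(cv2.resize(c["img"][180:275,165:325],None,fx=4.5,fy=4.5,interpolation=cv2.INTER_CUBIC),cv2.COLOR_RGB2BGR))
E
```

```text
492 462 z pct [0.0146 0.0233 0.0272 0.0291 0.031 ]
plane [ 0.002 -0.03   0.028]
0.026 (281, 228, 19, 19) [ 465.5 -251.8] 50.4
0.026 (246, 212, 27, 27) [ 499.2 -182.5] 62.9
0.026 (273, 197, 27, 28) [ 531.  -248.3] 84.6
0.031 (281, 228, 19, 19) [ 465.1 -251.2] 50.2
0.031 (246, 212, 27, 27) [ 498.7 -182.3] 62.6
0.031 (273, 197, 27, 28) [ 530.3 -247.8] 84.2
plane [-3.6178  1.0051  0.0384]
plate z 0.016318006262454072
```

View pics/top5c.png

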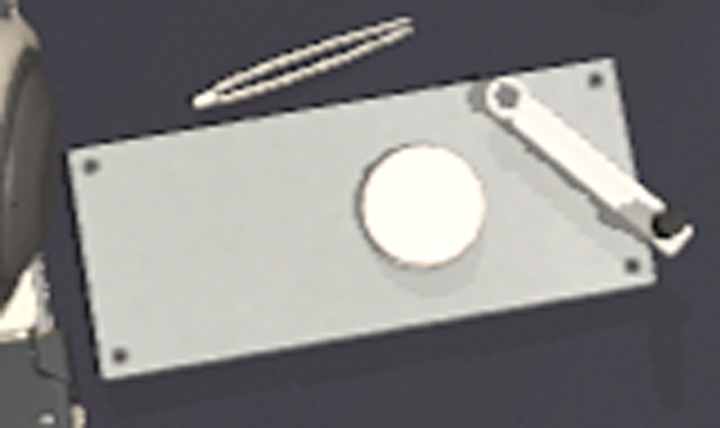

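The blank's centre is about 2.3 mm short of the pocket centre towards -y, and the scene-camera depth shows a slope of about 0.03. So it is leaning on the rim. I'll regrip lightly, move it 2.5 mm towards +y and release.

Request:
{"fn": "step_arm", "kwargs": {
  "plan": [
    [-1, -0.06, 0, 0, 0],
    [-1, -0.12, 0, 0, 0],
    [-1, -0.18, 0, 0.02, 0],
    [-1, -0.2, 0, 0.07, 0],
    [-1, -0.2, 0, 0.12, 0],
    [-1, -0.2, 0, 0.14, 0],
    [-1, -0.2, 0, 0.14, 0],
    [-0.3, -0.2, 0, 0.14, 0],
    [0.3, -0.2, 0, 0.14, 0],
    [0.3, -0.2, 0, 0.14, 0],
    [0.3, -0.2, 0, 0.14, 0],
    [0.3, -0.2, 0, 0.14, 0],
    [0.3, -0.199, 0, 0.14, 0],
    [0.3, -0.198, 0, 0.14, 0],
    [0.3, -0.1975, 0, 0.14, 0],
    [0.3, -0.1975, 0, 0.14, 0],
    [-0.5, -0.1975, 0, 0.14, 0],
    [-0.5, -0.1975, 0, 0.14, 0],
    [-0.5, -0.1975, 0, 0.14, 0]
  ],
  "grip_force": 4
}}

```text
time: 9.2
tool_pos: [0.4978, -0.1773, 0.0217]
tool_rot: [3.142, 0.0, 1.719]
contact_force: [-0.3, 0.3, -0.2]
opening: 0.0684
grip_force: 0.0
```

```bash
python3 b.py s6.png
```

```text
561 389 z pct [0.0142 0.0194 0.0248 0.0255 0.0263]
plane [0.006 0.021 0.025]
```

The top height fell from about 0.028 to 0.025 m, so the blank seems to have dropped in. I'll lift clear and verify.

Request:
{"fn": "step_arm", "kwargs": {
  "plan": [
    [-1, 0, 0, 0, 0],
    [-1, 0, 0, -0.03, 0],
    [-1, 0, 0, -0.08, 0],
    [-1, 0.03, 0, -0.12, 0],
    [-1, 0.09, 0, -0.14, 0],
    [-1, 0.15, 0, -0.14, 0],
    [-1, 0.2, 0, -0.14, 0],
    [-1, 0.2, 0, -0.14, 0]
  ]
}}

```text
time: 10.25
tool_pos: [0.4675, 0.0233, 0.162]
tool_rot: [-3.142, -0.0, 1.723]
contact_force: [1.0, 0.8, -0.5]
opening: 0.0918
grip_force: 0.0
```

```bash
python3 b.py s7.png; python3 - <<'E'
from m import *
c=read_camera("top"); save(c,"top7.png")
q,P=max(blobs(c,.026,215,255,(236,200,275,250)),key=lambda b:len(b[0]))
ctr,r=cv2.minEnclosingCircle(P.astype(np.float32)*1000); print(np.round(ctr,1),2*r)
P=np.array([dep(c,u,v) for u in range(243,272) for v in range(212,240) if c["range_z"][v,u]>0]); P=P[np.hypot(P[:,0]-.4987,P[:,1]+.18)<.026]
A=np.c_[P[:,:2]-[.4987,-.18],np.ones(len(P))]; print("plane",len(P),np.linalg.lstsq(A,P[:,2],rcond=None)[0].round(4))
# knob: dark pixels near its place, top plane
m=(c["img"][215:245,300:325].max(2)<75); 
b=np.argwhere(m); X=np.array([dep(c,u+300,v+215) for v,u in b]); k=X[:,2]>.05; print("knob",k.sum(), X[k].mean(0) if k.any() else 0)
if k.any():
    vv=b[k].mean(0)+[215,300]; print("ray",vv,ray(c,vv[1],vv[0],.066))
E
```

```text
495 483 z pct [0.0145 0.0209 0.0248 0.0256 0.0264]
plane [0.008 0.021 0.025]
[ 498.  -180.3] 62.533042907714844
plane 387 [-0.0086 -0.0083  0.0265]
knob 27 [ 0.48353882 -0.30123542  0.0661676 ]
ray [228.77777778 312.40740741] [ 0.48356151 -0.30126621  0.066     ]
```

The blank is seated: its centre is under 1 mm from the pocket centre, its top is at 0.0265 m, and it is flat within about 0.012 rad. The knob is at (0.482, -0.302), so I'm going there with the fingers along the tangent.

Request:
{"fn": "step_arm", "kwargs": {
  "plan": [
    [-0.1, -0.054, -0.006, 0, 0.15],
    [-0.1, -0.108, -0.011, 0, 0.3],
    [-0.1, -0.162, -0.017, 0, 0.45],
    [-0.1, -0.216, -0.023, 0, 0.6],
    [-0.1, -0.27, -0.028, 0, 0.75],
    [-0.1, -0.324, -0.034, 0.02, 0.906],
    [-0.1, -0.324, -0.034, 0.05, 0.906],
    [-0.1, -0.324, -0.034, 0.06, 0.906],
    [-0.1, -0.324, -0.034, 0.09, 0.906],
    [-0.1, -0.324, -0.034, 0.12, 0.906],
    [-0.1, -0.324, -0.034, 0.12, 0.906],
    [-0.1, -0.324, -0.034, 0.12, 0.906]
  ]
}}

```text
time: 11.85
tool_pos: [0.4831, -0.3056, 0.0431]
tool_rot: [3.139, -0.0, 0.813]
contact_force: [0.2, 0.6, 0.6]
opening: 0.05
grip_force: 0.0
```

Request:
{"fn": "step_arm", "kwargs": {
  "plan": [
    [0.5, 0, 0, 0, 0],
    [1, 0, 0, 0, 0],
    [1, 0, 0, 0, 0],
    [1, 0, 0, 0, 0],
    [1, 0, 0, 0, 0]
  ],
  "grip_force": 12
}}

```text
time: 12.48
tool_pos: [0.4825, -0.305, 0.0419]
tool_rot: [3.141, 0.0, 0.813]
contact_force: [0.2, 0.3, 1.3]
opening: 0.0153
grip_force: 12.0
```

```bash
python3 - <<'E'
from h import *
s=observe(); print(s["tool_pos"],s["tool_rot"],s["opening"],s["grip_force"],s["contact_force"])
pv=np.array([.553,-.2275]); yaw=.813; p0=np.array([.482,-.302]); r=p0-pv
X=np.array([np.cos(yaw),np.sin(yaw)]); Y=np.array([np.sin(yaw),-np.cos(yaw)])
print(np.hypot(*r))
for i in range(1,18):
    a=i*.1; R=np.array([[np.cos(a),np.sin(a)],[-np.sin(a),np.cos(a)]]); d=pv+R@r-p0
    print(round(a,2),round(d@X,4),round(d@Y,4))
E
```

```text
[ 0.4825267  -0.30504062  0.04191211] [3.14123714e+00 4.76997102e-05 8.12815991e-01] 0.015347201410602565 12.000089538632892 [0.1955033  0.30795245 1.29032398]
0.10291379888042228
0.1 0.0006 -0.0103
0.2 0.0021 -0.0204
0.3 0.0047 -0.0304
0.4 0.0083 -0.04
0.5 0.0128 -0.0493
0.6 0.0182 -0.058
0.7 0.0244 -0.0662
0.8 0.0315 -0.0737
0.9 0.0392 -0.0805
1.0 0.0476 -0.0864
1.1 0.0566 -0.0915
1.2 0.066 -0.0957
1.3 0.0757 -0.0989
1.4 0.0858 -0.1011
1.5 0.096 -0.1023
1.6 0.1063 -0.1025
1.7 0.1165 -0.1016
```

The fingers hold the knob (opening 15.3 mm). Now I'll swing it along the arc.

Request:
{"fn": "step_arm", "kwargs": {
  "plan": [
    [1, 0.001, -0.01, 0, 0.1],
    [1, 0.002, -0.02, 0, 0.2],
    [1, 0.005, -0.03, 0, 0.3],
    [1, 0.008, -0.04, 0, 0.4],
    [1, 0.013, -0.049, 0, 0.5],
    [1, 0.018, -0.058, 0, 0.6],
    [1, 0.024, -0.066, 0, 0.7],
    [1, 0.031, -0.074, 0, 0.8],
    [1, 0.039, -0.08, 0, 0.9],
    [1, 0.048, -0.086, 0, 1.0],
    [1, 0.057, -0.091, 0, 1.1],
    [1, 0.066, -0.096, 0, 1.2],
    [1, 0.076, -0.099, 0, 1.3],
    [1, 0.086, -0.101, 0, 1.4],
    [1, 0.091, -0.102, 0, 1.45],
    [1, 0.096, -0.102, 0, 1.5],
    [1, 0.096, -0.102, 0, 1.5]
  ]
}}

```text
time: 14.6
tool_pos: [0.4706, -0.1621, 0.0412]
tool_rot: [3.14, 0.01, -0.687]
contact_force: [-9.4, 9.0, 9.8]
opening: 0.0159
grip_force: 12.0
```

Request:
{"fn": "step_arm", "kwargs": {
  "plan": [
    [1, 0, -0.003, 0, 0.03],
    [1, 0.0, -0.006, 0, 0.06],
    [1, 0.0, -0.009, 0, 0.09],
    [1, 0.0, -0.009, 0, 0.09],
    [1, 0.0, -0.009, 0, 0.09]
  ]
}}

```text
time: 15.22
tool_pos: [0.4751, -0.157, 0.0411]
tool_rot: [3.136, 0.01, -0.776]
contact_force: [-16.4, -1.1, 10.2]
opening: 0.0154
grip_force: 12.0
```

The force opposing the swing is about 12 N against about 1 N of hinge friction, so the clip is at its stop. I'll release it and lift away.

Request:
{"fn": "step_arm", "kwargs": {
  "plan": [
    [0.3, 0, 0.002, 0, 0],
    [-0.1, 0, 0.002, 0, 0],
    [-0.1, 0, 0.002, 0, 0],
    [-0.1, 0, 0.002, -0.02, 0],
    [-0.1, 0, 0.002, -0.06, 0],
    [-0.1, 0, 0.002, -0.12, 0],
    [-0.1, 0.05, 0.05, -0.13, 0],
    [-0.1, 0.1, 0.1, -0.13, 0],
    [-0.1, 0.1, 0.15, -0.13, 0],
    [-0.1, 0.1, 0.2, -0.13, 0],
    [-0.1, 0.1, 0.2, -0.13, 0]
  ]
}}

```text
time: 16.6
tool_pos: [0.4091, -0.3733, 0.1715]
tool_rot: [3.141, 0.0, -0.782]
contact_force: [-1.2, 1.2, -0.0]
opening: 0.0505
grip_force: 0.0
```

```bash
python3 - <<'E'
from m import *
s=observe(); print(s["time"],s["tool_pos"],s["contact_force"])
c=read_camera("top"); d=read_camera("scene")
f=lambda i,s:cv2.resize(i,None,fx=s,fy=s,interpolation=cv2.INTER_CUBIC)
a=f(c["img"][175:275,165:325],2.5);b=f(d["img"][165:265,160:320],2.5)
cv2.imwrite("pics/end.png",cv2.cvtColor(np.hstack([a,b]),cv2.COLOR_RGB2BGR))
E
```

```text
16.6 [ 0.40911384 -0.37325254  0.17151001] [-1.24021874  1.184405   -0.00152982]
```

View pics/end.png

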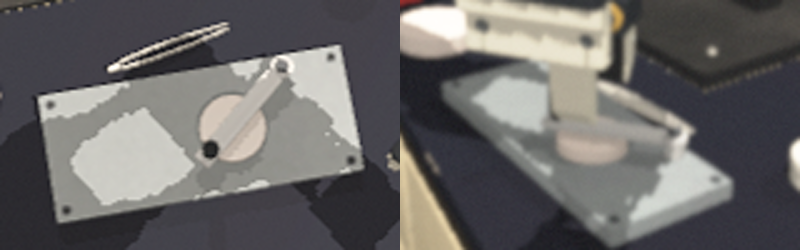

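The clip bar lies across the middle of the seated blank, with its knob at picture pixel (210,149), and the arm is clear of everything. Handing in.

```bash
python3 -c "
from cell import *
print(hand_in())"
```

```text
the job is handed in; nothing more can be done
None
```

The job is handed in: the blank lies flat in the pocket and the clip is swung over it to its stop and let go. One mistyped move had jerked the held blank about 60 mm past the pocket and nudged the clip; I corrected it before the swing and saw no effect on the result, but no verdict came back.

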